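Bond a hub to an acrylic disc in the hand-cranked press

TASK

The aluminium hub has been stuck on the smoked acrylic disc with bonding tape and lies ready in the bench press. Take hold of the crank by its loose red grip, wind the press down until the rubber pad bears on the hub with 60 to 120 N (aim for about 90; more would crack the acrylic) and keep it there for three seconds, then wind the press back up to about where it started, or higher, and let go. Keep the grip firmly held all the while the press is down, and leave the things beside it where they are.

Things in the scene. Friction and masses are not known exactly. Their poses are not given: they have to be found in the camera images.
- press_axis (a point): Point on the upright axis of the grey press, at the top of the brass nut, 189 mm above the bench. The press is bolted down: base plate 210 x 270 x 30 mm, two steel columns 216 mm apart, crosshead 64 x 262 mm at 141 to 177 mm above the bench. A threaded spindle through the nut carries the crank on top and the platen below. Its y axis runs along the crosshead.
- crank_hub (a point): Centre of the top of the dark round crank hub (42 mm across), on the press's axis. Hub, crank and grip sink and rise with the spindle: 32 mm a full turn, down when turned clockwise seen from above. The crank's web runs level from the hub to the grip; opposite is a round counterweight, 38 mm across, 58 mm from the axis.
- sleeve: The red grip: upright cylinder 28 mm thick, 80 mm tall, spinning freely on the crank's pin, so a gripper can go round with it without turning. Origin at its centre, half-way up, z along it; it runs on a circle of 85 mm radius about the press's axis. A 19 mm wide pin cap ends 46 mm above the origin; the crank hub's top lies 34 mm below it, the web's 44 mm.
- crank (a joint): How far the crank is wound down, rad, clockwise from above; one turn 6.28, fully up at 0 (stop at -0.2). Starts at 0 to 1.2; the hub is met 0.9 to 1.5 turns farther on. Unloaded it drags about 0.6 N at the grip and stays where left. Under load the steep thread runs back if let go; each 1 N more against the turning at the grip is about 17 N more at the pad.
- pad: Black firm rubber pad, 72 mm across and 10 mm thick, under the steel platen disc (80 mm across) that slides up and down with the spindle. Origin on the press's axis where pad and platen meet; the pad's working face is 10 mm below it. From first touch to 120 N the pad gives less than 1 mm, a few hundredths of a turn, so the pressure must be felt at the grip.
- bed (a point): Centre of the top of the press's base plate, on its axis, 30 mm above the bench. On it lies a plywood packing board, 9 to 17 mm thick (it differs), and on that, loose and centred to 5 mm, the dark acrylic disc, 160 mm across, 6 mm thick, with the bright aluminium hub, 56 mm across, on it. The hub's top, which the pad meets, so lies 29 to 37 mm above this point; it is not measured.
- carton: Bystander: white carton 75 x 55 x 40 mm beside the press; origin at the centre of its underside.
- remote: Bystander: white flat remote control 85 x 52 x 12 mm with a black dial, beside the press; origin at the centre of its underside.
- driver: Bystander: black LED power supply 110 x 42 x 26 mm, beside the press; origin at the centre of its underside.

How it is judged:
On the way:
1. the pad bears on the hub with at least 60 N while the red grip is held, for the three seconds asked (2.5 s are counted) (contact force between pad and anything else above 60 N and contact force between the fingers and sleeve above 15 N), for 2.5 s.
At the end, for the whole second after the job is handed in: the press is wound back up to 2.2 rad or less (it started at 0 to 1.2 rad), the pad some 25 mm or more clear of the hub, the crank at rest and let go; the carton, remote and power supply lie within 15 mm of where they were (value of joint crank below 2.2 rad and velocity of joint crank between -0.2 and 0.2 rad/s and contact force between pad and anything else below 0.5 N and distance of each of carton, remote, driver from where it was at the start of the episode below 0.015 m); the robot touches nothing.
It fails at once if the acrylic cracks: the pad presses with over 120 N (contact force between pad and anything else above 120 N).
It fails at once if the grip is let go, or only nudged along, while the press is wound down past 3 rad (value of joint crank above 3 rad and contact force between the fingers and sleeve below 5 N).
It fails at once if the crank flies round unheld (contact force between the fingers and sleeve below 5 N and (velocity of joint crank above 2.5 rad/s or velocity of joint crank below -2.5 rad/s)).
It fails at once if something beside the press is knocked away (distance of any of carton, remote, driver from where it was at the start of the episode above 0.02 m).
It also fails if it takes over 72 s, if anything falls off the work surface, if the arm or the gripper's body presses on something with over 40 N, if the wrist force passes 120 N, or if a joint passes its speed limit or range.

ROBOT

A 7-joint arm with a two-finger parallel gripper is mounted at the origin on the work surface. World frame = base frame: x ahead of the robot, y to its left, z up, the work surface at z = 0. Lengths are in m, angles in rad, forces in N, time in s.
With the tool pointing down it reaches from about 0.425 to 0.925 m from the base axis. Payload 6.8 kg.
Tool frame: the origin (TCP) lies at the very end of the fingers, on their centre line; the grasp point (between the pads) lies 19 mm behind it; z points along the fingers, y is the direction in which the jaws open and shut (so a half turn about z gives the same grasp; the last joint's range is limited). The gripper opens to 85 mm and grips with 20 to 120 N. Pads are 22 mm wide; open, the fingers measure 114 mm over their backs; the gripper's body (76 mm by 85 mm) begins 54 mm behind the grasp point. The pads swing forward as they close: fully open they stand 13 mm farther back than shut.
Start: joints at [-1.352, 0.477, 0.022, 1.555, -0.011, 1.109, -0.083], TCP at [0.217, 0.639, 0.231] pointing down, gripper open.
Joint ranges: [-2.96, 2.96], [-0.34, 2.1], [-1.41, 1.46], [0.24, 2.44], [-1.37, 4.51], [0.17, 1.92], [-2.96, 2.96]. Speed limits (rad/s): [2.39, 2.39, 3.14, 3.14, 3.14, 3.14, 3.14].

INTERFACE

Orientations are given as a unit quaternion [w, x, y, z].
In Python, from workcell import sense, imaging, env gives the robot as it stands.
- The arm moves only by the shell command python3 -m crank 'ROWS' [FORCE]. ROWS is a JSON object of lists of equal length, an entry for each row: "linear": the shift along the tool's x, y, z in cm, a list of three; "dr": the turn, a rotation vector about the tool's x, y, z in degrees, a list of three; "grip": the opening, from 0 (shut) to 1 (fully open). In form: {"linear": [[x, y, z], ...], "dr": [[ax, ay, az], ...], "grip": [grip, ...]}. A call has 1 to 20 rows; each row shifts and turns the commanded pose from where the row before left it, along the tool's axes as they then stand; what a row does not reach is not made up. A row lasts 1/12 s, in which the tool goes at most 41.7 mm and 7.16 degrees, less where a joint would pass 70% of its speed; a pose out of reach is approached as far as the arm can. A call with a gripper value outside its range is refused whole. The fingers move at their own pace and stop on an object; FORCE is the grip in N (left out, the last holds). Time passes only in rows, so rows that do not move let the fingers close. It gives the time, the measured TCP pose, the force and the opening at its end, in the units of the state.
- sense(): the state, without advancing time (a new reading comes with each control period).
- imaging.snapshot(name): name is "scene" or "top"; returns a dict with "pixels" (400x640x3 uint8, red, green, blue), "fx", "fy", "cx", "cy" (pixels), "eye" and "rotation" of the camera in the world. Camera axes: x right, y down, z forward; pixel columns grow to the right and rows downward; lengths in m; the calibration is good to about 2 mm. A picture is of the moment at which its call begins. There is no depth.
- env.close_job(): hands the job in, once; it reports no verdict.
The state is a dict: "clock": time; "joint_pos": joint angles; "joint_vel": joint speeds; "effort": joint torques, N m; "eef_pos": TCP position; "ee_rot": TCP orientation; "ft_force": force on the tool from outside, world axes, zero at the start; "ft_torque": the same for the moment, N m; "gripper_width": opening from 0.0 (shut) to 1.0 (fully open).
Only numpy, scipy, OpenCV 4.12 (cv2) and the standard library are available. Lean on these libraries where they do the work, as an engineer would, in place of code of your own. Each camera call takes 0.05 s, during which the arm holds its last target.

## Working session

There is one attempt and no reset: what is moved stays moved. The work goes in short steps, Python scripts to look and compute and a shell command to move; the robot and the scene stay as the last step left them, time stands still between calls to the robot, and variables do not carry over. Pictures are saved under pics/ and viewed, and the job is handed in when it is done.

```bash
ls; mkdir -p pics
cat > h.py <<'E'
import numpy as np, cv2
from workcell import sense, imaging, env
E
python3 - <<'E'
from h import *
s=sense(); print({k:np.round(v,3).tolist() for k,v in s.items()})
for n in("scene","top"):
    d=imaging.snapshot(n); cv2.imwrite(f"pics/{n}0.png",d["pixels"][:,:,::-1]); np.save(f"{n}0.npy",d,allow_pickle=True)
    print(n,d["fx"],d["fy"],d["cx"],d["cy"],np.round(d["eye"],3),np.round(d["rotation"],3).tolist())
E
```

```text
pics
{'clock': 0.0, 'joint_pos': [-1.352, 0.478, 0.022, 1.556, -0.011, 1.109, -0.083], 'joint_vel': [-0.0, 0.001, 0.001, 0.001, 0.001, -0.0, 0.0], 'effort': [-0.0, -59.645, 1.607, -28.12, 0.012, 0.01, -0.0], 'eef_pos': [0.217, 0.639, 0.23], 'ee_rot': [-0.0, 0.163, 0.987, -0.001], 'ft_force': [-0.494, 1.124, 0.453], 'ft_torque': [-0.114, -0.007, -0.004], 'gripper_width': 1.003}
scene 361.0709243062943 361.0709243062943 322.48252726794175 196.5711774239631 [1.055 0.095 0.95 ] [-0.191, 0.677, 0.684, -0.194]
top 417.0221711523109 417.0221711523109 318.9396554911622 204.97330575412806 [0.365 0.083 1.396] [0.058, -0.697, 0.712, -0.065]
```

View pics/scene0.png

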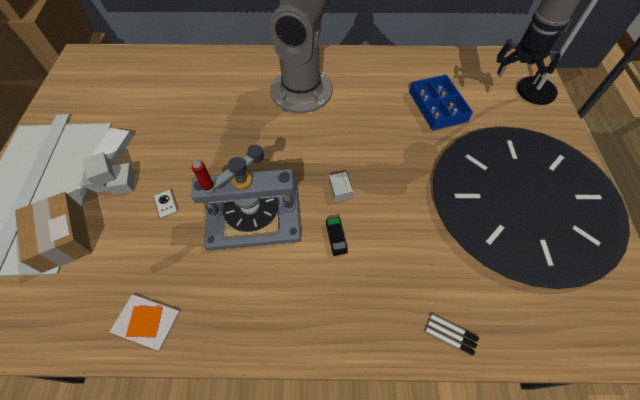

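View pics/top0.png

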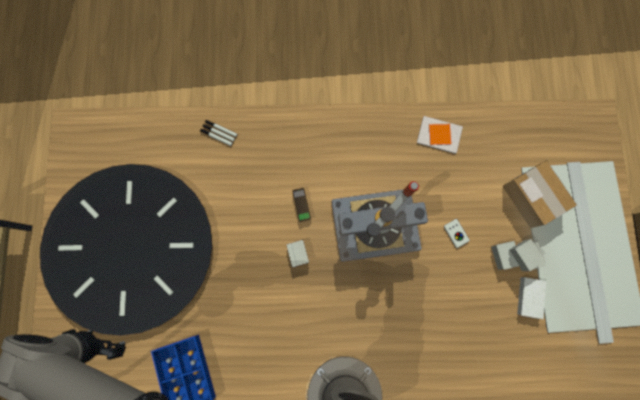

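```bash
cat >> h.py <<'E'
from scipy.spatial.transform import Rotation as R
def cam(n,f=None):
    d=np.load(f,allow_pickle=True).item() if f else imaging.snapshot(n)
    q=np.array(d["rotation"]); d["R"]=R.from_quat(q[[1,2,3,0]]).as_matrix() if q.size==4 else q
    return d
def ray(d,u,v):
    r=d["R"]@np.array([(u-d["cx"])/d["fx"],(v-d["cy"])/d["fy"],1]); return np.array(d["eye"]),r/np.linalg.norm(r)
def onz(d,u,v,z):
    e,r=ray(d,u,v); return e+r*(z-e[2])/r[2]
def tri(a,b):
    (e1,r1),(e2,r2)=a,b
    t=np.linalg.lstsq(np.c_[r1,-r2],e2-e1,rcond=None)[0]
    p,q=e1+t[0]*r1,e2+t[1]*r2; return (p+q)/2,np.linalg.norm(p-q)
def proj(d,P):
    c=d["R"].T@(np.array(P)-d["eye"]); return d["fx"]*c[0]/c[2]+d["cx"],d["fy"]*c[1]/c[2]+d["cy"]
def crop(d,x0,x1,y0,y1,k,f):
    cv2.imwrite(f,cv2.resize(d["pixels"][y0:y1,x0:x1,::-1],None,fx=k,fy=k,interpolation=cv2.INTER_CUBIC))
def red(d):
    h=cv2.cvtColor(d["pixels"],cv2.COLOR_RGB2HSV); 
    m=(((h[...,0]<5)|(h[...,0]>172))&(h[...,1]>150)&(h[...,2]>50)).astype(np.uint8)
    n,l,st,c=cv2.connectedComponentsWithStats(m); i=1+np.argmax(st[1:,4]); return l==i,st[i],c[i]
E
python3 - <<'E'
from h import *
s=cam("scene","scene0.npy");t=cam("top","top0.npy")
crop(s,150,350,130,270,4,"pics/s1.png");crop(t,280,480,160,300,4,"pics/t1.png")
for d in (s,t): m,st,c=red(d); print(st,c)
print(tri(ray(s,*red(s)[2]),ray(t,*red(t)[2])))
print(proj(t,(0,0,0)))
E
```

```text
[192 163  21  27 273] [202.92673993 177.15384615]
[409 185   3   6   8] [409.75 187.75]
(array([ 0.6008317 , -0.17749028,  0.28945998]), np.float64(0.0007254148660580666))
(np.float64(344.25619184948977), np.float64(395.0437684470244))
```

View pics/s1.png

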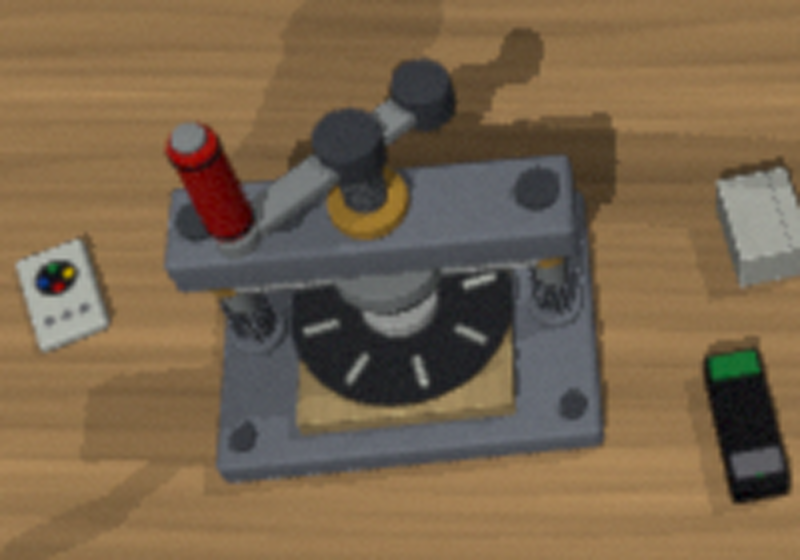

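View pics/t1.png

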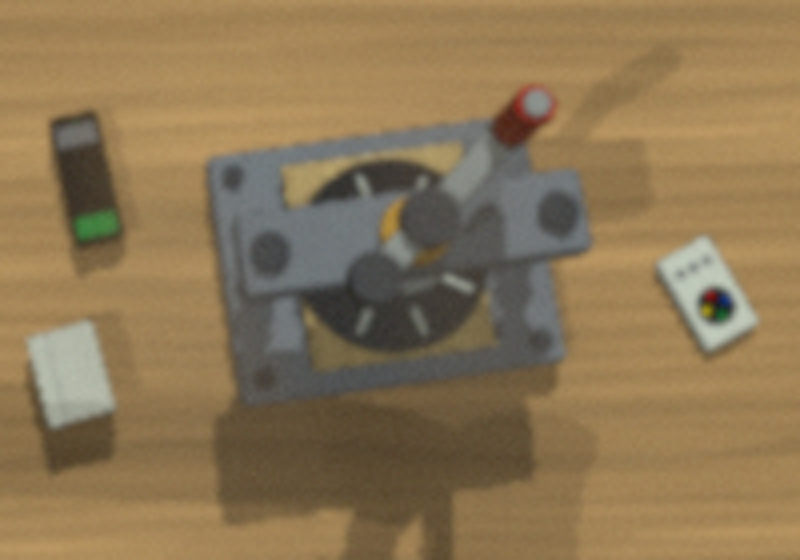

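The scene shot shows the red grip at about (203,177) and the hub at (237,163). In the top shot the cap is at about (414,185) and the hub at (388,213). Next I triangulate these points.

Run:
```python
from h import *
s=cam("scene","scene0.npy");t=cam("top","top0.npy")
S=lambda x,y:ray(s,x/4-.375+150,y/4-.375+130); T=lambda x,y:ray(t,x/4-.375+280,y/4-.375+160)
cap=tri(S(190,137),T(537,101)); hub=tri(S(349,137),T(432,213)); cw=tri(S(422,82),T(375,276))
print("cap",cap,"hub",hub,"cw",cw)
d=cap[0]-hub[0]; print(np.hypot(d[0],d[1]),d[2],np.degrees(np.arctan2(d[1],d[0])))
d=-cw[0]+hub[0]; print(np.hypot(d[0],d[1]),np.degrees(np.arctan2(d[1],d[0])))
# base plate corners at z=.03 in top, crop coordinates
c=[onz(t,x/4-.375+280,y/4-.375+160,.03) for x,y in((209,160),(520,117),(563,352),(243,400))]
c=np.array(c); print(c.round(4), c.mean(0))
# crosshead top corners z=.177
c=[onz(t,x/4-.375+280,y/4-.375+160,.177) for x,y in((237,214),(580,171),(590,246),(248,296))]
c=np.array(c); print(c.round(4), c.mean(0))
# brass nut centre
c=[onz(s,x/4-.375+150,y/4-.375+130,.189) for x,y in((368,197),)];print(c)
for n,p,z in (("carton",(68,366),.04),("remote",(706,293),.012),("driver",(85,177),.026)): print(n,onz(t,p[0]/4+280,p[1]/4+160,z))
```

```text
cap (array([ 0.59839953, -0.17754913,  0.33535345]), np.float64(0.001417794380828861)) hub (array([ 0.53802726, -0.11866703,  0.25531898]), np.float64(0.0031942714119772278)) cw (array([ 0.49527698, -0.07846651,  0.25479079]), np.float64(0.0008326628630510641))
0.08433215817161084 0.08003446375514128 -44.284087328199995
0.05868277971941145 -43.239384330732676
[[ 0.621   0.0234  0.03  ]
 [ 0.6524 -0.2384  0.03  ]
 [ 0.4554 -0.262   0.03  ]
 [ 0.422   0.0011  0.03  ]] [ 0.53768425 -0.11898493  0.03      ]
[[ 0.5524  0.0102  0.177 ]
 [ 0.5795 -0.2461  0.177 ]
 [ 0.5232 -0.2498  0.177 ]
 [ 0.4914  0.0039  0.177 ]] [ 0.5366358  -0.12044263  0.177     ]
[array([ 0.53611932, -0.11870527,  0.189     ])]
carton [0.45064284 0.14129951 0.04      ]
remote [ 0.50180049 -0.39041239  0.012     ]
driver [0.60812014 0.12575591 0.026     ]
```

```bash
python3 -m crank '{"linear":[[0,0,-1.7],[0,0,-1.7],[0,0,-1.7],[0,0,-1.7],[0,0,-1.7],[0,0,-1.7],[0,0,-1.7],[0,0,-1.7],[0,0,-1.7],[0,0,-1.7]],"dr":[[0,0,7.1],[0,0,7.1],[0,0,7.1],[0,0,7.1],[0,0,7.1],[0,0,7.1],[0,0,7.1],[0,0,7.1],[0,0,7.1],[0,0,7.1]],"grip":[1,1,1,1,1,1,1,1,1,1]}' 40
cat > st.py <<'E'
from h import *
s=sense(); q=np.array(s["ee_rot"]); M=R.from_quat(q[[1,2,3,0]]).as_matrix()
print("t",round(s["clock"],2),"pos",np.round(s["eef_pos"],4),"xhead",np.degrees(np.arctan2(M[1,0],M[0,0])).round(2),"z",M[:,2].round(4),"F",np.round(s["ft_force"],2),"w",round(s["gripper_width"],3),"j",np.round(s["joint_pos"],2))
E
python3 st.py
```

```text
clock: 0.93
eef_pos: [0.2165, 0.639, 0.4016]
ee_rot: [0.0, 0.708, 0.707, -0.0]
ft_force: [-0.3, 0.6, 0.6]
gripper_width: 0.995
t 0.93 pos [0.2165 0.639  0.4016] xhead 89.93 z [-3.e-04 -1.e-03 -1.e+00] F [-0.33  0.62  0.64] w 0.995 j [-1.53  0.39  0.29  1.33 -0.11  1.44 -1.25]
```

```bash
python3 -m crank '{"linear":[[-1.5,1.2,0],[-3,2.4,0],[-3.2,2.4,0],[-3.2,2.4,0],[-3.2,2.4,0],[-3.2,2.4,0],[-3.2,2.4,0],[-3.2,2.4,0],[-3.2,2.4,0],[-3.2,2.4,0],[-3.2,2.4,0],[-3.2,2.4,0],[-3.4,1.6,0],[-3.4,1.6,0],[-3.4,0.8,0],[-3.4,0.8,0],[-3.4,0.8,0],[-3.4,0.8,0],[-3.4,0.8,0],[-3.4,0.8,0]],"dr":[[0,0,0],[0,0,0],[0,0,0],[0,0,0],[0,0,0],[0,0,0],[0,0,0],[0,0,0],[0,0,0],[0,0,0],[0,0,0],[0,0,0],[0,0,0],[0,0,0],[0,0,0],[0,0,0],[0,0,0],[0,0,0],[0,0,0],[0,0,0]],"grip":[1,1,1,1,1,1,1,1,1,1,1,1,1,1,1,1,1,1,1,1]}'; python3 st.py
```

```text
clock: 2.6
eef_pos: [0.5756, 0.0023, 0.4011]
ee_rot: [-0.0, 0.705, 0.709, -0.0]
ft_force: [0.7, -0.7, -0.5]
gripper_width: 1.0
t 2.6 pos [0.5756 0.0023 0.4011] xhead 90.29 z [-5.e-04  3.e-04 -1.e+00] F [ 0.74 -0.75 -0.54] w 1.0 j [-0.66  0.22  0.68  1.59 -0.14  1.38  0.04]
```

```bash
python3 -m crank '{"linear":[[-3,0.4,0],[-3,0.4,0],[-3,0.4,0],[-3,0.4,0],[-3,0.4,0],[-1.5,0.2,0],[-1,0.1,0],[0,0,0],[0,0,0]],"dr":[[0,0,0],[0,0,0],[0,0,0],[0,0,0],[0,0,0],[0,0,0],[0,0,0],[0,0,0],[0,0,0]],"grip":[1,1,1,1,1,1,1,1,1]}'; python3 st.py
```

```text
clock: 3.35
eef_pos: [0.5996, -0.1702, 0.4009]
ee_rot: [-0.0, 0.705, 0.709, -0.0]
ft_force: [0.3, 1.0, -0.0]
gripper_width: 1.001
t 3.35 pos [ 0.5996 -0.1702  0.4009] xhead 90.27 z [-7.e-04  6.e-04 -1.e+00] F [ 0.35  0.96 -0.01] w 1.001 j [-0.36  0.34  0.74  1.49 -0.23  1.41  0.39]
```

```bash
python3 -m crank '{"linear":[[-0.4,-0.1,0],[-0.4,0,0.9],[0,0,1.5],[0,0,1.5],[0,0,1.5],[0,0,1.5],[0,0,1.5],[0,0,1.5],[0,0,1.5],[0,0,1],[0,0,0.5],[0,0,0],[0,0,0]],"dr":[[0,0,0],[0,0,0],[0,0,0],[0,0,0],[0,0,0],[0,0,0],[0,0,0],[0,0,0],[0,0,0],[0,0,0],[0,0,0],[0,0,0],[0,0,0]],"grip":[1,1,1,1,1,1,1,1,1,1,1,1,1]}'; python3 st.py
python3 - <<'E'
from h import *
s=cam("scene");t=cam("top")
a=s["pixels"][100:240,140:300,::-1];b=t["pixels"][140:280,330:490,::-1]
cv2.imwrite("pics/g1.png",cv2.resize(np.vstack([a,b]),None,fx=2.1,fy=2.1,interpolation=2))
E
```

```text
clock: 4.43
eef_pos: [0.5988, -0.1787, 0.2726]
ee_rot: [0.0, 0.705, 0.709, 0.0]
ft_force: [0.8, -0.1, 0.4]
gripper_width: 1.007
t 4.43 pos [ 0.5988 -0.1787  0.2726] xhead 90.3 z [ 3.e-04 -0.e+00 -1.e+00] F [ 0.81 -0.11  0.4 ] w 1.007 j [-0.32  0.42  0.7   1.67 -0.3   1.16  0.46]
```

View pics/g1.png

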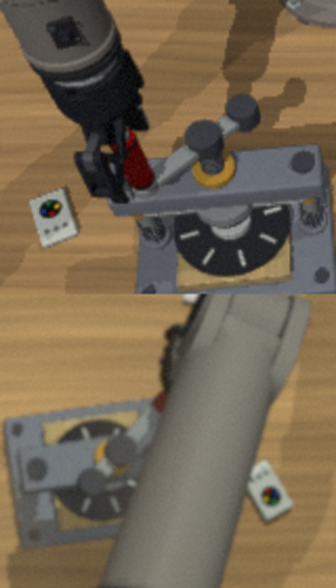

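The fingers straddle the red grip: it stands at about (130,155) in the upper half of the picture, between the jaws. Now I close them.

```bash
python3 -m crank '{"linear":[[0,0,0],[0,0,0],[0,0,0],[0,0,0],[0,0,0],[0,0,0],[0,0,0],[0,0,0],[0,0,0],[0,0,0]],"dr":[[0,0,0],[0,0,0],[0,0,0],[0,0,0],[0,0,0],[0,0,0],[0,0,0],[0,0,0],[0,0,0],[0,0,0]],"grip":[0,0,0,0,0,0,0,0,0,0]}' 70
cat > avg.py <<'E'
from h import *
import sys
n=int(sys.argv[1]) if len(sys.argv)>1 else 8
A=[];P=[]
for i in range(n):
    imaging.snapshot("top"); s=sense(); A.append(s["ft_force"]);P.append(s["eef_pos"])
A=np.array(A);P=np.array(P);p=P.mean(0);c=np.array([0.5375,-.119]);r=p[:2]-c;R_=np.linalg.norm(r);u=r/R_
tg=np.array([u[1],-u[0]]) # clockwise
F=A.mean(0)
print("t",round(s["clock"],2),"pos",p.round(4),"ang",np.degrees(np.arctan2(r[1],r[0])).round(1),"R",R_.round(4),"F",F.round(2),"sd",A.std(0).round(2),"Fr",(F[:2]@u).round(2),"resist",(-(F[:2]@tg)).round(2),"w",round(s["gripper_width"],3))
E
python3 avg.py 6; python3 st.py
```

```text
clock: 5.37
eef_pos: [0.5986, -0.1788, 0.2726]
ee_rot: [-0.0, 0.705, 0.709, 0.0]
ft_force: [-2.6, 2.6, 6.2]
gripper_width: 0.311
t 5.67 pos [ 0.5986 -0.1788  0.2726] ang -44.4 R 0.0855 F [-2.81  2.08  5.44] sd [0.45 0.39 0.25] Fr -3.46 resist -0.48 w 0.311
t 5.67 pos [ 0.5986 -0.1788  0.2726] xhead 90.28 z [-0.e+00  4.e-04 -1.e+00] F [-2.12  2.38  5.15] w 0.311 j [-0.32  0.42  0.7   1.67 -0.3   1.16  0.46]
```

```bash
cat > rows.py <<'E'
from h import *
import sys
# start angle, list of step degrees ; radius R
def go(a0,steps,Rr=.085):
    a=np.radians(a0-np.r_[0,np.cumsum(steps)]); X=Rr*np.cos(a)*100;Y=Rr*np.sin(a)*100;Z=np.r_[0,np.cumsum(steps)]*3.2/360
    Q=np.c_[Y,X,Z]-[Y[0],X[0],Z[0]]; Q=np.round(Q,2); D=np.round(np.diff(Q,axis=0),2)
    return "["+",".join("[%g,%g,%g]"%tuple(d+0.0) for d in D)+"]"
if __name__=="__main__":
    print(go(float(sys.argv[1]),eval(sys.argv[2])))
E
python3 rows.py -44.4 "[2,4]+[6]*18"
```

```text
[[-0.21,-0.21,0.02],[-0.39,-0.44,0.03],[-0.53,-0.72,0.06],[-0.46,-0.77,0.05],[-0.37,-0.8,0.05],[-0.28,-0.85,0.06],[-0.19,-0.87,0.05],[-0.11,-0.88,0.05],[-0.01,-0.89,0.06],[0.09,-0.88,0.05],[0.17,-0.88,0.05],[0.27,-0.85,0.06],[0.35,-0.81,0.05],[0.44,-0.78,0.05],[0.52,-0.72,0.06],[0.58,-0.67,0.05],[0.66,-0.6,0.05],[0.71,-0.53,0.06],[0.77,-0.46,0.05],[0.81,-0.37,0.05]]
```

```bash
python3 -m crank '{"linear":[[-0.21,-0.21,0.02],[-0.39,-0.44,0.03],[-0.53,-0.72,0.06],[-0.46,-0.77,0.05],[-0.37,-0.8,0.05],[-0.28,-0.85,0.06],[-0.19,-0.87,0.05],[-0.11,-0.88,0.05],[-0.01,-0.89,0.06],[0.09,-0.88,0.05]],"dr":[[0,0,0],[0,0,0],[0,0,0],[0,0,0],[0,0,0],[0,0,0],[0,0,0],[0,0,0],[0,0,0],[0,0,0]],"grip":[0,0,0,0,0,0,0,0,0,0]}'; python3 avg.py 4
```

```text
clock: 6.5
eef_pos: [0.5248, -0.2053, 0.2678]
ee_rot: [0.001, 0.706, 0.708, -0.0]
ft_force: [-0.1, -2.3, 5.1]
gripper_width: 0.316
t 6.7 pos [ 0.5238 -0.2051  0.2678] ang -99.0 R 0.0872 F [-1.42 -3.1   5.99] sd [0.42 0.61 0.74] Fr 3.28 resist -0.92 w 0.311
```

```bash
python3 -m crank '{"linear":[[0.17,-0.88,0.05],[0.27,-0.85,0.06],[0.35,-0.81,0.05],[0.44,-0.78,0.05],[0.52,-0.72,0.06],[0.58,-0.67,0.05],[0.66,-0.6,0.05],[0.71,-0.53,0.06],[0.77,-0.46,0.05],[0.81,-0.37,0.05]],"dr":[[0,0,0],[0,0,0],[0,0,0],[0,0,0],[0,0,0],[0,0,0],[0,0,0],[0,0,0],[0,0,0],[0,0,0]],"grip":[0,0,0,0,0,0,0,0,0,0]}'; python3 avg.py 4; python3 rows.py -158.4 "[6]*20"
```

```text
clock: 7.53
eef_pos: [0.4569, -0.1522, 0.2623]
ee_rot: [-0.0, 0.706, 0.708, -0.001]
ft_force: [-3.9, -2.1, 9.3]
gripper_width: 0.313
t 7.73 pos [ 0.4565 -0.1511  0.2622] ang -158.4 R 0.0871 F [-6.91 -0.95 12.07] sd [0.62 0.15 1.97] Fr 6.77 resist -1.66 w 0.311
[[0.84,-0.28,0.05],[0.87,-0.2,0.06],[0.89,-0.1,0.05],[0.89,-0.01,0.05],[0.88,0.08,0.06],[0.87,0.18,0.05],[0.85,0.27,0.05],[0.82,0.35,0.06],[0.77,0.44,0.05],[0.73,0.51,0.05],[0.67,0.59,0.06],[0.6,0.65,0.05],[0.53,0.72,0.05],[0.45,0.77,0.06],[0.37,0.8,0.05],[0.29,0.85,0.05],[0.19,0.87,0.06],[0.1,0.88,0.05],[0.01,0.89,0.05],[-0.08,0.88,0.06]]
```

Run:
```python
import numpy as np
from scipy.optimize import least_squares
P=np.array([(.5986,-.1788),(.5238,-.2051),(.4565,-.1511)])
f=least_squares(lambda c:np.hypot(*(P-c[:2]).T)-c[2],[.537,-.12,.085]);print(f.x)
f=least_squares(lambda c:np.hypot(*(P-c).T)-.085,[.537,-.12]);print(f.x,f.fun)
```

```text
[ 0.53616595 -0.12075049  0.08525113]
[ 0.53609988 -0.12107575] [ 7.85149841e-05 -8.02636281e-05  7.40666614e-05]
```

```bash
sed -i 's/\[0.5375,-.119\]/[0.5361,-.1210]/' avg.py; python3 rows.py -159.3 "[3]+[6]*19"
```

```text
[[0.42,-0.15,0.03],[0.86,-0.22,0.05],[0.88,-0.14,0.05],[0.89,-0.04,0.06],[0.89,0.05,0.05],[0.88,0.15,0.05],[0.85,0.23,0.06],[0.83,0.32,0.05],[0.79,0.41,0.05],[0.75,0.49,0.06],[0.69,0.56,0.05],[0.62,0.64,0.05],[0.56,0.69,0.06],[0.48,0.75,0.05],[0.4,0.79,0.05],[0.31,0.84,0.06],[0.23,0.86,0.05],[0.13,0.88,0.05],[0.04,0.89,0.06],[-0.05,0.88,0.05]]
```

```bash
python3 -m crank '{"linear":[[0.37,-0.37,0],[0.86,-0.22,0.03],[0.88,-0.14,0.05],[0.89,-0.04,0.06],[0.89,0.05,0.05],[0.88,0.15,0.05],[0.85,0.23,0.06],[0.83,0.32,0.05],[0.79,0.41,0.05],[0.75,0.49,0.06],[0.69,0.56,0.05],[0.62,0.64,0.05],[0.56,0.69,0.06],[0.48,0.75,0.05],[0.4,0.79,0.05],[0.31,0.84,0.06],[0.23,0.86,0.05],[0.13,0.88,0.05],[0.04,0.89,0.06],[-0.05,0.88,0.05]],"dr":[[0,0,0],[0,0,0],[0,0,0],[0,0,0],[0,0,0],[0,0,0],[0,0,0],[0,0,0],[0,0,0],[0,0,0],[0,0,0],[0,0,0],[0,0,0],[0,0,0],[0,0,0],[0,0,0],[0,0,0],[0,0,0],[0,0,0],[0,0,0]],"grip":[0,0,0,0,0,0,0,0,0,0,0,0,0,0,0,0,0,0,0,0]}'; python3 avg.py 6
```

```text
clock: 9.4
eef_pos: [0.5455, -0.0365, 0.252]
ee_rot: [-0.0, 0.705, 0.709, -0.0]
ft_force: [-1.6, -0.3, -2.7]
gripper_width: 0.315
t 9.7 pos [ 0.5454 -0.0366  0.2521] ang 83.7 R 0.0849 F [ 0.6   1.27 -2.8 ] sd [0.81 0.73 0.73] Fr 1.33 resist -0.45 w 0.313
```

```bash
python3 rows.py -276.3 "[3]+[6]*10+[3]"; python3 rows.py -342.3 "[2.5]*40"
cat > chk.py <<'E'
import sys
sys.argv=[sys.argv[0],"3"]
exec(open("avg.py").read())
sys.exit(1 if -(F[:2]@tg)>1.6 else 0)
E
```

```text
[[-0.06,0.44,0.03],[-0.19,0.87,0.05],[-0.28,0.84,0.05],[-0.37,0.82,0.06],[-0.44,0.76,0.05],[-0.53,0.72,0.05],[-0.6,0.66,0.06],[-0.66,0.59,0.05],[-0.73,0.52,0.05],[-0.77,0.44,0.06],[-0.81,0.36,0.05],[-0.42,0.14,0.03]]
[[-0.36,0.11,0.02],[-0.36,0.08,0.02],[-0.36,0.08,0.03],[-0.37,0.06,0.02],[-0.36,0.04,0.02],[-0.37,0.02,0.02],[-0.37,0.01,0.03],[-0.38,0,0.02],[-0.37,-0.03,0.02],[-0.36,-0.04,0.02],[-0.37,-0.05,0.02],[-0.37,-0.07,0.03],[-0.36,-0.09,0.02],[-0.35,-0.1,0.02],[-0.35,-0.12,0.02],[-0.35,-0.13,0.03],[-0.34,-0.15,0.02],[-0.33,-0.16,0.02],[-0.33,-0.18,0.02],[-0.32,-0.19,0.02],[-0.31,-0.21,0.03],[-0.3,-0.22,0.02],[-0.29,-0.23,0.02],[-0.27,-0.24,0.02],[-0.27,-0.26,0.03],[-0.26,-0.26,0.02],[-0.25,-0.28,0.02],[-0.23,-0.29,0.02],[-0.22,-0.3,0.02],[-0.21,-0.31,0.03],[-0.19,-0.31,0.02],[-0.18,-0.33,0.02],[-0.17,-0.33,0.02],[-0.15,-0.34,0.03],[-0.13,-0.34,0.02],[-0.12,-0.35,0.02],[-0.11,-0.36,0.02],[-0.09,-0.36,0.02],[-0.07,-0.36,0.03],[-0.06,-0.37,0.02]]
```

```bash
python3 -m crank '{"linear":[[-0.06,0.44,0.03],[-0.19,0.87,0.05],[-0.28,0.84,0.05],[-0.37,0.82,0.06],[-0.44,0.76,0.05],[-0.53,0.72,0.05],[-0.6,0.66,0.06],[-0.66,0.59,0.05],[-0.73,0.52,0.05],[-0.77,0.44,0.06],[-0.81,0.36,0.05],[-0.42,0.14,0.03]],"dr":[[0,0,0],[0,0,0],[0,0,0],[0,0,0],[0,0,0],[0,0,0],[0,0,0],[0,0,0],[0,0,0],[0,0,0],[0,0,0],[0,0,0]],"grip":[0,0,0,0,0,0,0,0,0,0,0,0]}'; python3 avg.py 8
python3 - <<'E'
from h import *
s=cam("scene");crop(s,180,310,130,260,4,"pics/s2.png")
E
```

```text
clock: 10.7
eef_pos: [0.6172, -0.0968, 0.2462]
ee_rot: [0.0, 0.706, 0.708, 0.0]
ft_force: [1.7, 2.1, -5.9]
gripper_width: 0.309
t 11.1 pos [ 0.6167 -0.0956  0.2463] ang 17.5 R 0.0846 F [ 2.28  0.88 -6.76] sd [0.78 0.28 0.71] Fr 2.44 resist 0.15 w 0.313
```

View pics/s2.png

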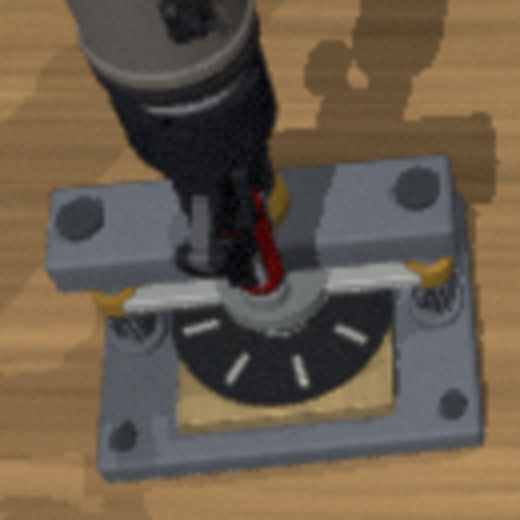

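The platen at about (270,295) in the crop still hides the hub top, and the resistance reads about 0, so there is no contact yet. I wind 17.5° more freely, then go in small steps with a force check after each.

```bash
sed -i 's/"3"/"2"/; s/>1.6/>1.7/' chk.py; python3 -m crank '{"linear":[[-0.36,0.11,0.04],[-0.36,0.08,0.04],[-0.36,0.08,0.04],[-0.37,0.06,0.04],[-0.36,0.04,0.04],[-0.37,0.02,0.03],[-0.37,0.01,0.03]],"dr":[[0,0,0],[0,0,0],[0,0,0],[0,0,0],[0,0,0],[0,0,0],[0,0,0]],"grip":[0,0,0,0,0,0,0]}'; python3 avg.py 5
```

```text
clock: 11.73
eef_pos: [0.621, -0.1216, 0.2445]
ee_rot: [0.0, 0.706, 0.709, 0.0]
ft_force: [-0.4, 0.9, 3.5]
gripper_width: 0.307
t 11.98 pos [ 0.621  -0.1219  0.2445] ang -0.6 R 0.0849 F [-0.57 -0.37  4.  ] sd [0.25 0.33 1.24] Fr -0.56 resist -0.38 w 0.307
```

```bash
g(){ tail -n0; }
python3 -m crank '{"linear":[[-0.38,0,0.02]],"dr":[[0,0,0]],"grip":[0]}' >/dev/null && python3 chk.py &&
python3 -m crank '{"linear":[[-0.37,-0.03,0.02]],"dr":[[0,0,0]],"grip":[0]}' >/dev/null && python3 chk.py &&
python3 -m crank '{"linear":[[-0.36,-0.04,0.02]],"dr":[[0,0,0]],"grip":[0]}' >/dev/null && python3 chk.py &&
python3 -m crank '{"linear":[[-0.37,-0.05,0.02]],"dr":[[0,0,0]],"grip":[0]}' >/dev/null && python3 chk.py &&
python3 -m crank '{"linear":[[-0.37,-0.07,0.03]],"dr":[[0,0,0]],"grip":[0]}' >/dev/null && python3 chk.py &&
python3 -m crank '{"linear":[[-0.36,-0.09,0.02]],"dr":[[0,0,0]],"grip":[0]}' >/dev/null && python3 chk.py &&
python3 -m crank '{"linear":[[-0.35,-0.1,0.02]],"dr":[[0,0,0]],"grip":[0]}' >/dev/null && python3 chk.py &&
python3 -m crank '{"linear":[[-0.35,-0.12,0.02]],"dr":[[0,0,0]],"grip":[0]}' >/dev/null && python3 chk.py &&
python3 -m crank '{"linear":[[-0.35,-0.13,0.03]],"dr":[[0,0,0]],"grip":[0]}' >/dev/null && python3 chk.py &&
python3 -m crank '{"linear":[[-0.34,-0.15,0.02]],"dr":[[0,0,0]],"grip":[0]}' >/dev/null && python3 chk.py
echo $?
```

```text
t 12.17 pos [ 0.6209 -0.125   0.2443] ang -2.7 R 0.0849 F [-1.44 -0.77  5.15] sd [0.53 0.64 0.54] Fr -1.4 resist -0.83 w 0.313
t 12.35 pos [ 0.6207 -0.1286  0.244 ] ang -5.1 R 0.0849 F [-0.87 -0.07  5.32] sd [0.25 0.02 0.95] Fr -0.86 resist -0.15 w 0.311
t 12.53 pos [ 0.6203 -0.1321  0.2438] ang -7.5 R 0.0849 F [-0.74 -0.64  5.42] sd [0.75 0.13 0.04] Fr -0.65 resist -0.73 w 0.311
t 12.72 pos [ 0.6197 -0.1358  0.2436] ang -10.0 R 0.0849 F [-1.76 -0.05  5.35] sd [0.14 0.01 0.89] Fr -1.72 resist -0.36 w 0.314
t 12.9 pos [ 0.619  -0.1395  0.2434] ang -12.6 R 0.085 F [-0.71 -0.43  5.85] sd [0.18 0.11 0.28] Fr -0.6 resist -0.57 w 0.31
t 13.08 pos [ 0.6181 -0.1431  0.2431] ang -15.1 R 0.0849 F [-1.51 -0.01  5.41] sd [0.4  0.24 0.36] Fr -1.46 resist -0.4 w 0.308
t 13.27 pos [ 0.6171 -0.1465  0.2429] ang -17.5 R 0.0849 F [-1.4  -0.62  5.52] sd [0.78 0.12 0.47] Fr -1.15 resist -1.01 w 0.307
t 13.45 pos [ 0.6159 -0.15    0.2427] ang -20.0 R 0.0849 F [-0.71  0.05  5.09] sd [0.44 0.43 0.66] Fr -0.69 resist -0.2 w 0.311
t 13.63 pos [ 0.6146 -0.1535  0.2425] ang -22.5 R 0.085 F [-1.91  0.06  5.56] sd [0.62 0.55 0.3 ] Fr -1.78 resist -0.67 w 0.316
t 13.82 pos [ 0.6131 -0.1568  0.2422] ang -24.9 R 0.085 F [-1.05 -0.68  6.07] sd [0.52 0.12 0.13] Fr -0.67 resist -1.06 w 0.312
0
```

```bash
sed -i 's/if -(F\[:2\]@tg)>1.7/if not -2.3<-(F[:2]@tg)<1.3/' chk.py
python3 -m crank '{"linear":[[-0.34,-0.15,0.01]],"dr":[[0,0,0]],"grip":[0]}' >/dev/null && python3 chk.py &&
python3 -m crank '{"linear":[[-0.33,-0.16,0.01]],"dr":[[0,0,0]],"grip":[0]}' >/dev/null && python3 chk.py &&
python3 -m crank '{"linear":[[-0.33,-0.18,0.02]],"dr":[[0,0,0]],"grip":[0]}' >/dev/null && python3 chk.py &&
python3 -m crank '{"linear":[[-0.32,-0.19,0.02]],"dr":[[0,0,0]],"grip":[0]}' >/dev/null && python3 chk.py &&
python3 -m crank '{"linear":[[-0.31,-0.21,0.02]],"dr":[[0,0,0]],"grip":[0]}' >/dev/null && python3 chk.py &&
python3 -m crank '{"linear":[[-0.3,-0.22,0.02]],"dr":[[0,0,0]],"grip":[0]}' >/dev/null && python3 chk.py &&
python3 -m crank '{"linear":[[-0.29,-0.23,0.02]],"dr":[[0,0,0]],"grip":[0]}' >/dev/null && python3 chk.py &&
python3 -m crank '{"linear":[[-0.27,-0.24,0.02]],"dr":[[0,0,0]],"grip":[0]}' >/dev/null && python3 chk.py &&
python3 -m crank '{"linear":[[-0.27,-0.26,0.03]],"dr":[[0,0,0]],"grip":[0]}' >/dev/null && python3 chk.py &&
python3 -m crank '{"linear":[[-0.26,-0.26,0.02]],"dr":[[0,0,0]],"grip":[0]}' >/dev/null && python3 chk.py &&
python3 -m crank '{"linear":[[-0.25,-0.28,0.02]],"dr":[[0,0,0]],"grip":[0]}' >/dev/null && python3 chk.py &&
python3 -m crank '{"linear":[[-0.23,-0.29,0.02]],"dr":[[0,0,0]],"grip":[0]}' >/dev/null && python3 chk.py &&
python3 -m crank '{"linear":[[-0.22,-0.3,0.02]],"dr":[[0,0,0]],"grip":[0]}' >/dev/null && python3 chk.py &&
python3 -m crank '{"linear":[[-0.21,-0.31,0.03]],"dr":[[0,0,0]],"grip":[0]}' >/dev/null && python3 chk.py &&
python3 -m crank '{"linear":[[-0.19,-0.31,0.02]],"dr":[[0,0,0]],"grip":[0]}' >/dev/null && python3 chk.py &&
python3 -m crank '{"linear":[[-0.18,-0.33,0.02]],"dr":[[0,0,0]],"grip":[0]}' >/dev/null && python3 chk.py
echo $?; python3 rows.py -65 "[2.5]*60"
```

```text
t 14.0 pos [ 0.6116 -0.1601  0.242 ] ang -27.4 R 0.085 F [-2.11  0.7   5.89] sd [1.04 0.62 0.17] Fr -2.19 resist -0.35 w 0.313
t 14.18 pos [ 0.6098 -0.1633  0.2418] ang -29.9 R 0.085 F [-1.68  0.07  5.85] sd [1.06 0.01 0.25] Fr -1.5 resist -0.78 w 0.313
t 14.37 pos [ 0.6079 -0.1665  0.2416] ang -32.3 R 0.085 F [-2.87  0.72  6.66] sd [0.26 0.16 0.25] Fr -2.81 resist -0.93 w 0.316
t 14.55 pos [ 0.6059 -0.1696  0.2413] ang -34.8 R 0.0851 F [-3.38  1.21  6.21] sd [0.9  0.17 0.13] Fr -3.46 resist -0.94 w 0.309
t 14.73 pos [ 0.6038 -0.1725  0.2411] ang -37.3 R 0.0851 F [-3.21  0.93  5.66] sd [0.19 0.49 0.85] Fr -3.12 resist -1.21 w 0.308
t 14.92 pos [ 0.6016 -0.1754  0.2409] ang -39.7 R 0.0851 F [-3.06  1.66  6.16] sd [0.28 0.44 0.67] Fr -3.41 resist -0.68 w 0.312
t 15.1 pos [ 0.5992 -0.1781  0.2406] ang -42.2 R 0.0851 F [-3.69  2.29  6.2 ] sd [0.13 0.4  0.01] Fr -4.27 resist -0.78 w 0.312
t 15.28 pos [ 0.5968 -0.1807  0.2404] ang -44.5 R 0.0852 F [-3.34  3.56  7.23] sd [0.13 0.18 0.23] Fr -4.88 resist 0.2 w 0.311
t 15.47 pos [ 0.5942 -0.1833  0.2402] ang -47.0 R 0.0852 F [-4.13  3.92  7.2
[... 1195 characters left out ...]
[0.16,-0.34,0.03],[0.18,-0.32,0.02],[0.19,-0.32,0.02],[0.21,-0.31,0.02],[0.22,-0.3,0.03],[0.23,-0.29,0.02],[0.25,-0.27,0.02],[0.25,-0.27,0.02],[0.27,-0.26,0.02],[0.28,-0.24,0.03],[0.29,-0.24,0.02],[0.3,-0.22,0.02],[0.31,-0.2,0.02],[0.31,-0.19,0.03],[0.33,-0.18,0.02],[0.33,-0.17,0.02],[0.34,-0.15,0.02],[0.35,-0.13,0.02],[0.35,-0.12,0.03],[0.35,-0.1,0.02],[0.36,-0.09,0.02],[0.37,-0.07,0.02],[0.36,-0.06,0.03],[0.37,-0.04,0.02],[0.37,-0.02,0.02],[0.37,-0.01,0.02],[0.37,0.01,0.02],[0.37,0.02,0.03],[0.37,0.04,0.02],[0.37,0.06,0.02],[0.36,0.07,0.02],[0.36,0.09,0.03],[0.36,0.1,0.02],[0.35,0.12,0.02],[0.35,0.13,0.02],[0.34,0.15,0.02],[0.33,0.17,0.03],[0.32,0.18,0.02],[0.32,0.19,0.02],[0.31,0.2,0.02]]
```

```bash
python3 avg.py 10
```

```text
t 17.07 pos [ 0.578  -0.1952  0.239 ] ang -60.6 R 0.0852 F [-2.46  6.28  8.01] sd [0.37 0.56 0.28] Fr -6.68 resist 0.95 w 0.313
```

```bash
python3 -m crank '{"linear":[[-0.07,-0.13,0.01]],"dr":[[0,0,0]],"grip":[0]}' >/dev/null; python3 avg.py 5
```

```text
t 17.4 pos [ 0.577  -0.1958  0.2389] ang -61.3 R 0.0852 F [-1.49  6.61  7.83] sd [0.47 0.3  0.52] Fr -6.51 resist 1.86 w 0.312
```

```bash
python3 -m crank '{"linear":[[-0.07,-0.13,0.01],[-0.06,-0.11,0.01]],"dr":[[0,0,0],[0,0,0]],"grip":[0,0]}' >/dev/null; python3 avg.py 6
```

```text
t 17.87 pos [ 0.5749 -0.1969  0.2388] ang -62.9 R 0.0852 F [-0.04  7.07  7.02] sd [0.25 0.79 0.72] Fr -6.31 resist 3.18 w 0.311
```

```bash
python3 -m crank '{"linear":[[-0.05,-0.1,0],[-0.05,-0.1,0.01]],"dr":[[0,0,0],[0,0,0]],"grip":[0,0]}' >/dev/null; python3 avg.py 8
```

```text
t 18.43 pos [ 0.5733 -0.1977  0.2388] ang -64.1 R 0.0852 F [0.57 7.39 7.2 ] sd [0.47 0.32 0.46] Fr -6.4 resist 3.74 w 0.311
```

```bash
python3 -m crank '{"linear":[[-0.04,-0.09,0],[-0.03,-0.07,0.01]],"dr":[[0,0,0],[0,0,0]],"grip":[0,0]}' >/dev/null; python3 avg.py 10
```

```text
t 19.1 pos [ 0.572  -0.1982  0.2387] ang -65.0 R 0.0852 F [1.45 7.52 6.83] sd [0.55 0.35 0.59] Fr -6.21 resist 4.48 w 0.311
```

```bash
python3 -m crank '{"linear":[[-0.03,-0.07,0]],"dr":[[0,0,0]],"grip":[0]}' >/dev/null; python3 avg.py 16;python3 avg.py 24
```

```text
t 19.98 pos [ 0.5715 -0.1985  0.2387] ang -65.5 R 0.0852 F [2.12 7.46 6.35] sd [0.57 0.43 0.49] Fr -5.91 resist 5.03 w 0.311
t 21.18 pos [ 0.5715 -0.1985  0.2387] ang -65.5 R 0.0852 F [2.03 7.34 6.38] sd [0.6  0.42 0.52] Fr -5.83 resist 4.9 w 0.307
```

```bash
python3 avg.py 50; python3 rows.py -65.5 "[-2,-4]+[-6]*18"
```

```text
t 23.68 pos [ 0.5715 -0.1985  0.2387] ang -65.5 R 0.0852 F [2.04 7.42 6.38] sd [0.55 0.58 0.46] Fr -5.91 resist 4.94 w 0.312
[[0.13,0.27,-0.02],[0.28,0.52,-0.03],[0.49,0.74,-0.06],[0.57,0.69,-0.05],[0.63,0.62,-0.05],[0.7,0.56,-0.06],[0.75,0.47,-0.05],[0.8,0.4,-0.05],[0.83,0.31,-0.06],[0.86,0.22,-0.05],[0.88,0.14,-0.05],[0.89,0.03,-0.06],[0.89,-0.05,-0.05],[0.87,-0.15,-0.05],[0.86,-0.23,-0.06],[0.83,-0.33,-0.05],[0.79,-0.41,-0.05],[0.74,-0.49,-0.06],[0.69,-0.57,-0.05],[0.62,-0.63,-0.05]]
```

Held for about 4.5 s at roughly 90 N by feel. Now I wind back up, still holding the grip.

```bash
python3 -m crank '{"linear":[[0.17,0.25,-0.03],[0.32,0.5,-0.05],[0.53,0.72,-0.06],[0.61,0.67,-0.05],[0.63,0.62,-0.05],[0.7,0.56,-0.06],[0.75,0.47,-0.05],[0.8,0.4,-0.05],[0.83,0.31,-0.06],[0.86,0.22,-0.05],[0.88,0.14,-0.05],[0.89,0.03,-0.06],[0.89,-0.05,-0.05],[0.87,-0.15,-0.05],[0.86,-0.23,-0.06],[0.83,-0.33,-0.05],[0.79,-0.41,-0.05],[0.74,-0.49,-0.06],[0.69,-0.57,-0.05],[0.62,-0.63,-0.05]],"dr":[[0,0,0],[0,0,0],[0,0,0],[0,0,0],[0,0,0],[0,0,0],[0,0,0],[0,0,0],[0,0,0],[0,0,0],[0,0,0],[0,0,0],[0,0,0],[0,0,0],[0,0,0],[0,0,0],[0,0,0],[0,0,0],[0,0,0],[0,0,0]],"grip":[0,0,0,0,0,0,0,0,0,0,0,0,0,0,0,0,0,0,0,0]}'; python3 avg.py 3;  python3 rows.py 48.5 "[-6]*20"
```

```text
clock: 25.35
eef_pos: [0.5906, -0.0561, 0.249]
ee_rot: [0.0, 0.704, 0.71, 0.002]
ft_force: [4.4, 3.8, 4.3]
gripper_width: 0.311
t 25.5 pos [ 0.5897 -0.0554  0.2491] ang 50.7 R 0.0847 F [2.6  4.7  5.22] sd [0.6  1.23 1.  ] Fr 5.29 resist 0.96 w 0.305
[[0.55,-0.7,-0.05],[0.48,-0.75,-0.06],[0.4,-0.79,-0.05],[0.31,-0.84,-0.05],[0.22,-0.86,-0.06],[0.13,-0.88,-0.05],[0.04,-0.89,-0.05],[-0.05,-0.88,-0.06],[-0.15,-0.88,-0.05],[-0.24,-0.86,-0.05],[-0.32,-0.83,-0.06],[-0.41,-0.79,-0.05],[-0.49,-0.74,-0.05],[-0.57,-0.68,-0.06],[-0.63,-0.63,-0.05],[-0.7,-0.55,-0.05],[-0.75,-0.48,-0.06],[-0.8,-0.4,-0.05],[-0.83,-0.31,-0.05],[-0.86,-0.22,-0.06]]
```

```bash
python3 -m crank '{"linear":[[0.59,-0.67,-0.06],[0.52,-0.72,-0.06],[0.44,-0.76,-0.06],[0.34,-0.81,-0.06],[0.22,-0.86,-0.06],[0.13,-0.88,-0.05],[0.04,-0.89,-0.05],[-0.05,-0.88,-0.06],[-0.15,-0.88,-0.05],[-0.24,-0.86,-0.05],[-0.32,-0.83,-0.06],[-0.41,-0.79,-0.05],[-0.49,-0.74,-0.05],[-0.57,-0.68,-0.06],[-0.63,-0.63,-0.05],[-0.7,-0.55,-0.05],[-0.75,-0.48,-0.06],[-0.8,-0.4,-0.05],[-0.83,-0.31,-0.05],[-0.86,-0.22,-0.06]],"dr":[[0,0,0],[0,0,0],[0,0,0],[0,0,0],[0,0,0],[0,0,0],[0,0,0],[0,0,0],[0,0,0],[0,0,0],[0,0,0],[0,0,0],[0,0,0],[0,0,0],[0,0,0],[0,0,0],[0,0,0],[0,0,0],[0,0,0],[0,0,0]],"grip":[0,0,0,0,0,0,0,0,0,0,0,0,0,0,0,0,0,0,0,0]}'; python3 avg.py 4;  python3 rows.py 170 "[-6]*20"
```

```text
clock: 27.17
eef_pos: [0.4517, -0.1064, 0.2595]
ee_rot: [0.002, 0.706, 0.709, 0.001]
ft_force: [11.0, -0.9, -6.8]
gripper_width: 0.31
t 27.37 pos [ 0.4516 -0.1073  0.2596] ang 170.8 R 0.0856 F [ 9.07 -2.42 -3.28] sd [0.39 0.39 0.75] Fr -9.34 resist 0.93 w 0.31
[[-0.88,-0.11,-0.05],[-0.89,-0.01,-0.06],[-0.89,0.07,-0.05],[-0.87,0.17,-0.05],[-0.85,0.26,-0.06],[-0.82,0.35,-0.05],[-0.78,0.43,-0.05],[-0.73,0.51,-0.06],[-0.67,0.59,-0.05],[-0.61,0.65,-0.05],[-0.53,0.71,-0.06],[-0.46,0.76,-0.05],[-0.38,0.81,-0.05],[-0.29,0.84,-0.06],[-0.2,0.86,-0.05],[-0.11,0.89,-0.05],[-0.01,0.89,-0.06],[0.08,0.88,-0.05],[0.17,0.88,-0.05],[0.26,0.85,-0.06]]
```

```bash
python3 -m crank '{"linear":[[-0.88,-0.05,-0.03],[-0.89,0.05,-0.05],[-0.89,0.13,-0.05],[-0.87,0.23,-0.05],[-0.85,0.31,-0.06],[-0.82,0.35,-0.05],[-0.78,0.43,-0.05],[-0.73,0.51,-0.06],[-0.67,0.59,-0.05],[-0.61,0.65,-0.05],[-0.53,0.71,-0.06],[-0.46,0.76,-0.05],[-0.38,0.81,-0.05],[-0.29,0.84,-0.06],[-0.2,0.86,-0.05],[-0.11,0.89,-0.05],[-0.01,0.89,-0.06],[0.08,0.88,-0.05],[0.17,0.88,-0.05],[0.26,0.85,-0.06]],"dr":[[0,0,0],[0,0,0],[0,0,0],[0,0,0],[0,0,0],[0,0,0],[0,0,0],[0,0,0],[0,0,0],[0,0,0],[0,0,0],[0,0,0],[0,0,0],[0,0,0],[0,0,0],[0,0,0],[0,0,0],[0,0,0],[0,0,0],[0,0,0]],"grip":[0,0,0,0,0,0,0,0,0,0,0,0,0,0,0,0,0,0,0,0]}'; python3 avg.py 4;  python3 rows.py -69.5 "[-6]*1+[-4]*2+[-2]"
```

```text
clock: 29.03
eef_pos: [0.566, -0.2006, 0.2703]
ee_rot: [-0.001, 0.706, 0.708, -0.001]
ft_force: [-0.8, -0.2, 7.8]
gripper_width: 0.314
t 29.23 pos [ 0.5673 -0.2001  0.2704] ang -68.5 R 0.085 F [ 0.42 -1.04  6.93] sd [0.84 0.21 0.53] Fr 1.12 resist 0.01 w 0.311
[[0.35,0.82,-0.05],[0.29,0.52,-0.04],[0.32,0.5,-0.03],[0.17,0.24,-0.02]]
```

```bash
python3 -m crank '{"linear":[[0.35,0.82,-0.07],[0.29,0.52,-0.06],[0.32,0.5,-0.05],[0.17,0.24,-0.02],[0,0,0],[0,0,0],[0,0,0],[0,0,0]],"dr":[[0,0,0],[0,0,0],[0,0,0],[0,0,0],[0,0,0],[0,0,0],[0,0,0],[0,0,0]],"grip":[0,0,0,0,0,0,0,0]}'; python3 avg.py 4; python3 -m crank '{"linear":[[0,0,0],[0,0,0],[0,0,0],[0,0,0],[0,0,0],[0,0,0],[0,0,0],[0,0,0],[0,0,0],[0,0,0]],"dr":[[0,0,0],[0,0,0],[0,0,0],[0,0,0],[0,0,0],[0,0,0],[0,0,0],[0,0,0],[0,0,0],[0,0,0]],"grip":[1,1,1,1,1,1,1,1,1,1]}'; python3 avg.py 4
```

```text
clock: 29.9
eef_pos: [0.5876, -0.1883, 0.2719]
ee_rot: [0.0, 0.706, 0.709, 0.0]
ft_force: [0.9, -3.1, 3.4]
gripper_width: 0.313
t 30.1 pos [ 0.5877 -0.1883  0.2719] ang -52.5 R 0.0847 F [ 2.22 -2.9   3.64] sd [0.53 0.14 0.29] Fr 3.65 resist -0.0 w 0.31
clock: 30.93
eef_pos: [0.5877, -0.1879, 0.2719]
ee_rot: [-0.0, 0.705, 0.709, 0.0]
ft_force: [-0.1, -0.2, -0.0]
gripper_width: 0.999
t 31.13 pos [ 0.5877 -0.1879  0.2719] ang -52.4 R 0.0845 F [-0.01 -0.22  0.37] sd [0.36 0.31 0.55] Fr 0.17 resist -0.14 w 0.996
```

```bash
python3 -m crank '{"linear":[[0,0,-0.5],[0,0,-1],[0,0,-1.5],[0,0,-2],[0,0,-2],[0,0,-2],[0,0,-2],[0,0,-2],[0,2,-1],[0,3,0],[0,3,0],[0,3,0],[0,2,0],[0,1,0],[0,0,0],[0,0,0],[0,0,0],[0,0,0],[0,0,0],[0,0,0]],"dr":[[0,0,0],[0,0,0],[0,0,0],[0,0,0],[0,0,0],[0,0,0],[0,0,0],[0,0,0],[0,0,0],[0,0,0],[0,0,0],[0,0,0],[0,0,0],[0,0,0],[0,0,0],[0,0,0],[0,0,0],[0,0,0],[0,0,0],[0,0,0]],"grip":[1,1,1,1,1,1,1,1,1,1,1,1,1,1,1,1,1,1,1,1]}'
python3 - <<'E'
from h import *
s=cam("scene");t=cam("top")
a=s["pixels"][110:270,150:370,::-1];b=t["pixels"][150:310,270:490,::-1]
cv2.imwrite("pics/e1.png",cv2.resize(np.vstack([a,b]),None,fx=1.8,fy=1.8,interpolation=2))
s0=cam("","scene0.npy");t0=cam("","top0.npy")
def bl(d,x0,x1,y0,y1,f):
    g=cv2.cvtColor(d["pixels"],cv2.COLOR_RGB2GRAY)[y0:y1,x0:x1]; M=cv2.moments(f(g).astype(np.uint8),True); return M["m10"]/M["m00"]+x0,M["m01"]/M["m00"]+y0,M["m00"]
for d in (s0,s):
    print("carton",np.round(bl(d,325,355,165,205,lambda g:g>165),1),"driver",np.round(bl(d,322,352,210,258,lambda g:g<50),1),"remote",np.round(bl(d,150,180,185,222,lambda g:g>165),1))
imaging.snapshot("top");print(red(s)[2],red(s0)[2])
E
```

```text
clock: 32.8
eef_pos: [0.7272, -0.1873, 0.4127]
ee_rot: [0.0, 0.706, 0.709, 0.0]
ft_force: [0.1, 0.4, -0.4]
gripper_width: 0.996
carton [337. 194.   1.] driver [336.1 236.9 397. ] remote [164.8 204.5 207. ]
carton [340.1 183.6 298. ] driver [336.  236.9 390. ] remote [166.3 209.8  19. ]
[201.11594203 176.00483092] [202.92673993 177.15384615]
```

View pics/e1.png

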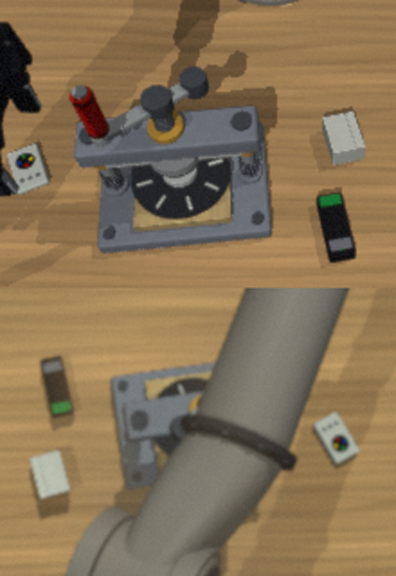

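The press is back up: the grip is at (201,176) against (203,177) at the start, and there is daylight under the pad. The gripper is clear, and the carton, remote and power supply are where they were. I hand the job in.

```bash
python3 -c "
from h import *
print(env.close_job(), sense()['clock'])"
```

```text
the job is handed in; nothing more can be done
the job is handed in; nothing more can be done
```

The job is done and handed in at about 33 s. I pressed the hub for about 4.5 s, wound the press back up and let go.

- **Winding down:** I gripped the red sleeve with 70 N and wound clockwise in small, force-checked steps at the end. The hub was met about 375° on from the start.
- **Pressing:** The steady resistance at the grip was about 4.9–5.0 N during the hold. Before contact it read about −0.6 N, so the difference of about 5.5 N means roughly 94 N at the pad. The friction in the crank leaves this uncertain, from about 74 to 94 N. The pad force could only be inferred from the grip, not measured.
- **Winding back:** The crank ended about 8° (0.14 rad) short of where it started. The grip stayed held until then.
- **Last checks:** After letting go, the force reading was about 0 and the arm stood clear. The pictures showed the pad well above the hub and the carton, remote and power supply where they had been.
- **Check that disagreed:** My brightness count for the carton and remote did not match between the first and last scene shots. I put this down to changed shadows and the gripper partly covering the remote. By eye in both views they had not moved, and the power supply's count agreed to 0.1 pixel.

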